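# Swap the culture dish on the stage plate

### The arm

A 6-joint arm with a two-finger parallel gripper is mounted at the origin on the work surface. World frame = base frame: x ahead of the robot, y to its left, z up, the work surface at z = 0. Lengths are in mm, angles in rad, forces in N, time in s.
With the tool pointing down it reaches from about 350 to 875 mm from the base axis. Payload 4.2 kg.
Tool frame: the origin (TCP) lies midway between the tips of the shut fingers; the grasp point (between the pads) lies 19 mm behind it (arm.grasp_offset is the distance from the TCP to the grasp point, in mm); z points along the fingers, y is the line along which they close (so a half turn about z gives the same grasp; the last joint's range is limited). The gripper opens to 85 mm and grips with 20 to 120 N. Pads are 22 mm wide; open, the fingers measure 114 mm over their backs; the gripper's body (76 mm by 85 mm) begins 54 mm behind the grasp point. The pads swing forward as they close: fully open they stand 13 mm farther back than shut.
Start: joints at [1.468, 0.385, 0.008, 0, -1.194, -0.259], TCP at [221.191, 584.529, 231.312] pointing down, gripper open.
Joint ranges: [-3.14, 3.14], [-1.21, 2.06], [-1.07, 1.41], [-3.16, 2.05], [-2.99, -0.16], [-3.1, 3.1]. Speed limits (rad/s): [2.79, 2.79, 3.14, 3.14, 3.14, 3.14].

### API

Orientations are given as a unit quaternion [x, y, z, w].
In Python, from bench import arm gives the robot as it stands. The module is installed in compiled form; this text tells all that it offers.
- The arm moves only by the tool servo_tool, never from a script. Its argument "increments" is a list of rows, each a list of 7 numbers: the opening, from 0 (shut) to 1 (fully open), then the shift along the tool's x, y, z in m, then the turn, a rotation vector about the tool's x, y, z in degrees. In form: [[grip, x, y, z, ax, ay, az], ...]. A call has 1 to 12 rows; each row is the pose to reach, as a shift and turn from the pose commanded when the call began, along the tool's axes at that moment; what a row does not reach only later rows make up. A row lasts 1/8 s, in which the tool goes at most 62.5 mm and 10.7 degrees, less where a joint would pass 70% of its speed; a pose out of reach is approached as far as the arm can. A call with a gripper value outside its range is refused whole. The fingers move at their own pace and stop on an object; the grip force is fixed at half the most. Time passes only in rows, so rows that repeat a pose let the fingers close. It gives the time, the measured TCP pose, the force, the opening and the grip force at its end, in the units of the state.
- arm.read_state(): the state, without advancing time (a new reading comes with each control period).
- arm.get_image(name): name is "scene" or "top" or "wrist"; returns a dict with "color" (420x560x3 uint8, red, green, blue), "fx", "fy", "cx", "cy" (pixels), "k1" (the pictures are not rectified: a ray, as slopes to the right and down, at radius r is drawn at 1 + k1 r^2 times it, then the intrinsics apply), "rvec" (rotation vector, rad) and "tvec" (3), from world to camera coordinates, as OpenCV has them; the wrist camera has in their place "hand_eye" (4x4, takes a point from camera to tool coordinates, whose origin is the TCP and whose axes are the flange's). Camera axes: x right, y down, z forward; pixel columns grow to the right and rows downward; lengths in mm; the calibration is good to about 2 mm. A picture is of the moment at which its call begins: read the wrist's pose just before it. There is no depth.
- arm.job_done(): hands the job in; it is judged then, once.
Trained networks look in the newest picture that a camera, given by its name, has taken for a name from the list of things; names that differ only in an ending like _2 or _b are one class to them, and where a whole thing is asked for, a point or a joint stands for the part that bears it (a point fixed in the world has none). Each returns a list of dicts, best first, with "p" (0 to 1); they miss things now and then, are a little off and sometimes report something else, mostly with a low value. They report only what shows in the picture. A call takes as long as a camera call. They do not tell look-alikes from the thing itself.
- arm.look_for(camera, thing): "box" ([centre column, centre row, width, height] in pixels, round what is visible of it).
- arm.spot_point(camera, thing): "centre" ([column, row] in pixels: a listed point, or the origin of a listed thing).
The state is a dict: "clock": time; "joints": joint angles; "joint_vel": joint speeds; "joint_efforts": joint torques, N m; "position": TCP position; "ee_rot": TCP orientation; "contact_force": force on the tool from outside, world axes, zero at the start; "wrist_torque": the same for the moment, N m; "gripper_width": finger opening in mm; "grasp_force": force on a finger pad.
Only numpy, scipy, OpenCV 4.12 (cv2) and the standard library are available. Lean on these libraries where they do the work, as an engineer would, in place of code of your own. Each camera call takes 0.05 s, during which the arm holds its last target. There are 200 camera calls.

### The job

Change the culture dish: move the finished one (red lid) from the round recess of the black stage plate onto the ring in the middle of the green return plate, and stand both bottles out of the way on the steel tray. Then fetch the fresh dish (white lid) from between where they stood, set it flat in the recess, and last put each bottle back in the warming rack on the very seat it came from. Keep bottles and dishes upright and set them down rather than dropping them.

Things in the scene. Friction and masses are not known exactly. Their poses are not given: they have to be found in the camera images.
- blue_bottle: Loose amber glass bottle with a white label and a BLUE cap, 88 mm tall, about 150 g. Body 44 mm diameter up to 48 mm, narrow neck to 58 mm, cap 40 mm diameter from 58 to 88 mm: grip the cap. Origin: centre of its underside, z up. Starts upright on one of the two end seats of the rack; either bottle may be on either seat, and each must go back within 13 mm of where it started.
- yellow_bottle: The same bottle with a YELLOW cap (same sizes, same origin). Starts upright on the other end seat of the rack.
- fresh_dish: Loose round lidded dish with a WHITE lid, 50 mm diameter, 26 mm tall, about 60 g, rigid, straight sides. Origin: centre of its underside, z up. Starts in the middle of the rack between the bottles, about 9 mm from each and 7 mm from the side walls, its top 8 mm below the rims: it can be gripped only along the rack's long axis, once both bottles are gone.
- finished_dish: The same dish with a RED lid (same sizes, same origin). Starts in the recess of the stage plate.
- rack: Fixed aluminium warming rack, an open-topped trough 182 mm (its x) by 76 mm (its y), walls 6 mm thick and 42 mm high, inner floor 170 x 64 mm at z = 8 mm above the origin. White ring marks on the floor at x = -56 and +56 mm are the bottle seats; the dish stands at x = 0. Origin: centre of its underside, z up; x along the trough.
- tray: Fixed shallow steel tray, 176 mm (its x) by 112 mm (its y), rim 3 mm thick and 10 mm high, floor 3 mm above the origin, empty: the side area for the bottles, both fit side by side along x (45 mm either side of the middle, for instance). Origin: centre of its underside, z up.
- stage: Fixed black stage plate, 120 x 120 x 18 mm, with a round recess in its middle 66 mm in diameter and 3 mm deep (silver recess floor 15 mm above the origin). A dish belongs flat inside the recess, within 10 mm of the centre. Origin: centre of its underside, z up.
- return_plate: Fixed green plate, 104 x 104 x 8 mm, with a thin white ring of 62 mm diameter painted round its middle; a returned dish stands inside the ring, within 15 mm of the centre. Origin: centre of its underside, z up.
There are look-alikes about, which are no part of the job. Leave any purple look-alike of the fresh_dish alone.

How it is judged:
By the outcome, as a careful person would: the job done as asked, in the order asked, and still so for the second after the job is handed in, with the robot touching nothing.
It also fails if it takes over 136 s, if anything falls off the work surface, if the arm or the gripper's body presses on something with over 40 N, if the wrist force passes 120 N, or if a joint passes its speed limit or range.

## Working session

There is one attempt and no reset: what is moved stays moved. The work goes in short steps, Python scripts to look and compute and a tool call to move; the robot and the scene stay as the last step left them, time stands still between calls to the robot, and variables do not carry over. Pictures are saved under pics/ and viewed, at most 14 in all, crops included, and the job is handed in when it is done.

Besides the shell and the picture viewer there is one more tool, called after "Emit:" by a JSON object that holds its "op" and its "data", one argument or row to a line. servo_tool: Moves the arm, as the interface text tells. Its arguments: {"type":"object","properties":{"increments":{"type":"array","items":{"type":"array","items":{"type":"number"}}}},"required":["increments"]}

```bash
mkdir -p pics
cat > h.py <<'E'
import numpy as np, cv2
from bench import arm
from scipy.spatial.transform import Rotation as R
def cam(im,st=None):
    if "hand_eye" in im:
        T=np.eye(4);T[:3,:3]=R.from_quat(st["ee_rot"]).as_matrix();T[:3,3]=st["position"]
        T=T@np.array(im["hand_eye"]);return T[:3,:3],T[:3,3]
    Rm=cv2.Rodrigues(np.array(im["rvec"],float))[0]
    return Rm.T,-Rm.T@np.array(im["tvec"],float).ravel()
def px2w(im,uv,z,st=None):
    a=np.array([(uv[0]-im["cx"])/im["fx"],(uv[1]-im["cy"])/im["fy"]]);s=a.copy()
    for _ in range(20): s=a/(1+im["k1"]*(s@s))
    Rc,c=cam(im,st);d=Rc@np.array([s[0],s[1],1]);return c+d*(z-c[2])/d[2]
def w2px(im,p,st=None):
    Rc,c=cam(im,st);q=Rc.T@(np.array(p,float)-c);s=q[:2]/q[2];s=s*(1+im["k1"]*(s@s))
    return np.array([s[0]*im["fx"]+im["cx"],s[1]*im["fy"]+im["cy"]])
def save(im,n): cv2.imwrite("pics/"+n,im["color"][:,:,::-1])
E
python3 - <<'E'
from h import *
s=arm.read_state();print(s)
for c in("top","scene"):
    im=arm.get_image(c);save(im,c+"0.png");print(c,cam(im)[1].round())
    for t in "blue_bottle yellow_bottle fresh_dish finished_dish rack tray stage return_plate".split():
        for r in arm.spot_point(c,t)[:3]:
            z={'blue_bottle':8,'yellow_bottle':8,'fresh_dish':8,'finished_dish':15}.get(t,0)
            print(t,round(r["p"],2),np.round(r["centre"]),px2w(im,r["centre"],z).round(1))
E
```

```text
{'clock': 0.0, 'joints': array([ 1.46763376e+00,  3.85534845e-01,  6.61803369e-03, -5.21384762e-04,
       -1.19399156e+00, -2.58550938e-01]), 'joint_vel': array([-2.35984176e-04,  1.32051147e-03,  3.52348575e-04,  3.14343289e-04,
       -1.44942648e-03, -1.51076128e-05]), 'joint_efforts': array([-8.12630915e-04, -3.92296958e+01,  1.88395303e+01,  4.18630019e+00,
       -4.67234437e-03,  1.23708446e-05]), 'position': array([220.9709078 , 584.00312783, 230.2283167 ]), 'ee_rot': array([ 9.83672066e-01, -1.79966922e-01, -1.59606992e-04,  1.07164162e-03]), 'contact_force': array([-0.65185712,  0.39380274, -0.06785865]), 'wrist_torque': array([0.01435156, 0.0218656 , 0.01237146]), 'grasp_force': 0.0, 'gripper_width': 85.32695909062528}
top [375.  62. 999.]
blue_bottle 0.64 [146. 249.] [462.6 344.6   8. ]
yellow_bottle 0.96 [167. 202.] [566.1 301.9   8. ]
fresh_dish 0.87 [110. 174.] [633.3 435.2   8. ]
fresh_dish 0.62 [156. 221.] [523.1 323.7   8. ]
fresh_dish 0.61 [166. 196.] [579.6 303.6   8. ]
finished_dish 0.67 [261. 238.] [481.4  89.8  15. ]
rack 0.6 [161. 224.] [517.2 315.4   0. ]
tray 0.71 [340. 221.] [519.4 -87.6   0. ]
stage 0.62 [260. 240.] [479.3  93.1  -0. ]
return_plate 0.81 [446. 227.] [ 502.5 -327.3    0. ]
return_plate 0.19 [263. 244.] [471.6  86.8   0. ]
scene [1258. -174.  785.]
blue_bottle 0.79 [364. 194.] [468.7 349.4   8. ]
yellow_bottle 0.57 [366. 220.] [572.  305.1   8. ]
fresh_dish 0.79 [422. 229.] [647.6 439.9   8. ]
fresh_dish 0.63 [331. 240.] [613.2 180.8   8. ]
fresh_dish 0.4 [368. 207.] [521.8 336.2   8. ]
rack 0.69 [366. 204.] [499.9 343.1   0. ]
tray 0.88 [224. 243.] [531.9 -90.4   0. ]
stage 0.8 [282. 218.] [485.2  84.9   0. ]
stage 0.75 [127. 255.] [ 497.1 -337.5    0. ]
return_plate 0.55 [130. 255.] [ 498.9 -330.4    0. ]
```

View pics/top0.png

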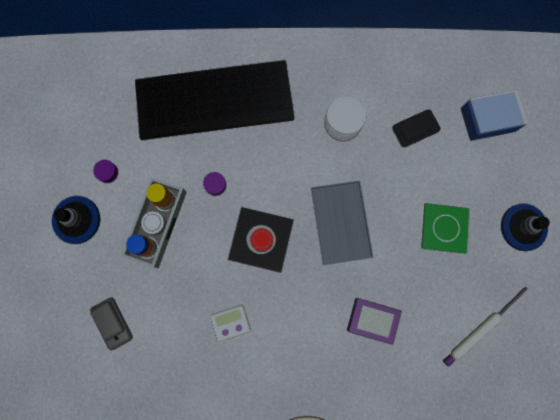

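View pics/scene0.png

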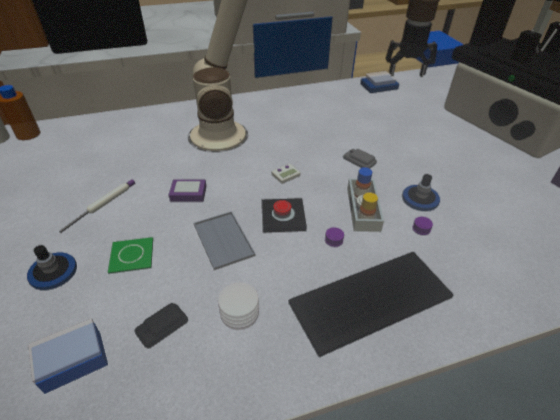

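The top view shows the rack at about (155,223), with the blue cap at (137,244), the white lid at (152,223) and the yellow cap at (157,192). The stage with the red lid is at (261,239), the tray at (342,222) and the green plate at (446,228). The purple look-alikes are at (105,171) and (214,183), and a stand at (75,218) is close to the rack. The scene view agrees with this. Next I'll refine the positions by segmentation.

```bash
cat >> h.py <<'E'
def blobs(im,lo,hi,win,mina=30):
    hsv=cv2.cvtColor(im["color"],cv2.COLOR_RGB2HSV);m=cv2.inRange(hsv,np.array(lo),np.array(hi))
    k=np.zeros_like(m);x0,x1,y0,y1=win;k[y0:y1,x0:x1]=255;m&=k
    cs=cv2.findContours(m,cv2.RETR_EXTERNAL,cv2.CHAIN_APPROX_NONE)[0]
    return sorted([c for c in cs if cv2.contourArea(c)>mina],key=cv2.contourArea)[::-1]
E
python3 - <<'E'
from h import *
W={"top":dict(red=(240,285,220,260),blue=(120,160,225,265),yel=(140,180,175,215),green=(410,480,190,265),stage=(220,300,200,280)),
"scene":dict(red=(265,300,195,220),blue=(350,380,160,190),yel=(350,390,190,215),green=(100,165,230,280),stage=(250,315,190,240))}
L=dict(red=((0,120,60),(8,255,255),41),blue=((105,150,80),(125,255,255),88),yel=((20,150,90),(35,255,255),88),green=((50,100,40),(75,255,255),8),stage=((0,0,0),(180,255,55),18))
for c in W:
    im=arm.get_image(c)
    for n,w in W[c].items():
        lo,hi,z=L[n];b=blobs(im,lo,hi,w)
        for q in b[:1]:
            wp=np.array([px2w(im,p[0].astype(float),z)[:2] for p in q],np.float32)
            r=cv2.minAreaRect(wp);print(c,n,cv2.contourArea(q),np.round(r[0],1),np.round(r[1],1),round(r[2],1),'circ',np.round(cv2.minEnclosingCircle(wp),1) if 0 else '')
im=arm.get_image("top")
# rack/tray crops
big=cv2.resize(im["color"][165:285,110:390],None,fx=2.8,fy=2.8,interpolation=cv2.INTER_CUBIC)
cv2.imwrite("pics/crop1.png",big[:,:,::-1])
E
```

```text
top red 364.5 [476.3  88.9] [44.9 45. ] 89.3 circ 
top blue 265.5 [465.7 345.3] [38.6 38.5] 45.7 circ 
top yel 247.0 [572.8 306.3] [38.4 35.6] 1.5 circ 
top green 1918.5 [ 500.4 -323.9] [102.5 102.9] 82.4 circ 
top stage 2772.0 [479.8  91.7] [117.2 117.9] 75.8 circ 
scene red 162.0 [480.5  86.6] [51.5 48.8] 15.5 circ 
scene blue 54.0 [459.  346.9] [32.  32.7] 35.5 circ 
scene yel 88.0 [565.7 307. ] [32.  38.2] 63.5 circ 
scene green 1153.0 [ 504.6 -326. ] [101.  102.9] 82.7 circ 
scene stage 335.0 [486.9  81.7] [100.3 125.4] 76.9 circ
```

View pics/crop1.png

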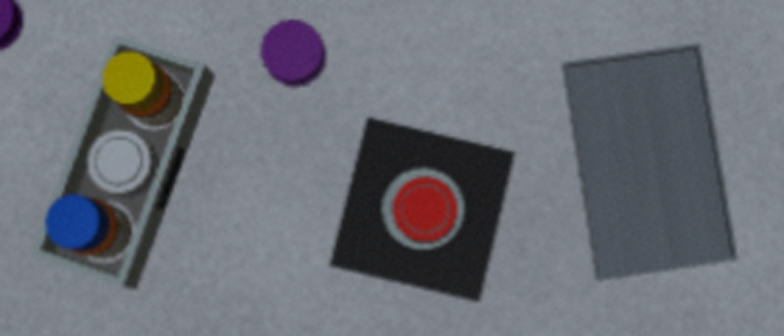

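The crop shows the tray corners at roughly (564,64), (698,45), (735,258) and (597,279) in crop pixels. The white lid is at (120,161) and the red lid at (425,209), centred in its silver recess. I'll compute the remaining positions from these.

```bash
cat >> h.py <<'E'
def plan(x,y,z,yaw=None):
    s=arm.read_state();M=R.from_quat(s["ee_rot"]).as_matrix();p=np.array(s["position"])
    cur=np.degrees(np.arctan2(M[1,0],M[0,0]))
    d=M.T@(np.array([x,y,z])-p)
    # turn about tool z (down): +az reduces world yaw
    az=0 if yaw is None else -((yaw-cur+90)%180-90)
    print("shift m",np.round(d/1000,4),"az",round(az,1),"yaw now",round(cur,1),"pos",p.round(1),"t",round(s["clock"],2))
E
python3 - <<'E'
from h import *
im=arm.get_image("top");f=lambda u,v,z:px2w(im,(u/2.8+110-.3,v/2.8+165-.3),z)[:2]
t=np.array([f(u,v,10) for u,v in[(564,64),(698,45),(735,258),(597,279)]],np.float32);r=cv2.minAreaRect(t);print(t.round(1),r)
print('white',f(120,161,34),'recess',f(424,208,18),'rack rim corners',[f(u,v,42).round(1) for u,v in[(117,44),(212,68),(134,285),(42,250)]])
s=arm.get_image("scene")
for n,p in dict(tray=(520,-87,10),white=(519,326,34),red=(479,88.5,41),yel=(569,306,88),blue=(462,346,88)).items(): print(n,w2px(s,p).round(1))
plan(479,89,160,-20)
E
```

```text
[[ 595.1  -22.6]
 [ 609.6 -131.4]
 [ 437.7 -153.7]
 [ 423.   -44.2]] ((516.3016967773438, -87.79737091064453), (173.8860321044922, 110.46016693115234), 7.408692359924316)
white [517.62063372 325.40297127] recess [479.80993673  90.31845089] rack rim corners [array([608.7, 328.3]), array([588.4, 253.3]), array([421.3, 310.2]), array([448.5, 381.8])]
tray [224.3 237.3]
white [365.4 200.1]
red [282.3 205.8]
yel [370.2 198.2]
blue [365.6 172.2]
shift m [0.4165 0.3722 0.0713] az -0.7 yaw now -20.7 pos [221.2 584.5 231.3] t 1.15
```

Emit:
{"op": "servo_tool", "data": {
  "increments": [
    [1,0.4165,0.372,0.041,0,0,0],
    [1,0.4165,0.372,0.041,0,0,0],
    [1,0.4165,0.372,0.041,0,0,0],
    [1,0.4165,0.372,0.041,0,0,0],
    [1,0.4165,0.372,0.041,0,0,0],
    [1,0.4165,0.372,0.041,0,0,0],
    [1,0.4165,0.372,0.041,0,0,0],
    [1,0.4165,0.372,0.041,0,0,0],
    [1,0.4165,0.372,0.041,0,0,0],
    [1,0.4165,0.372,0.041,0,0,0],
    [1,0.4165,0.372,0.041,0,0,0]
  ]
}}

```text
clock: 2.52
position: [479.1, 89.0, 190.4]
ee_rot: [0.984, -0.18, 0.0, -0.0]
contact_force: [-0.7, -0.1, -0.1]
gripper_width: 85.2
grasp_force: 0.0
```

Run:
```python
from h import *
plan(479,89,20)
s=arm.read_state();im=arm.get_image("wrist");save(im,"w1.png");print(arm.read_state()["joint_vel"].round(3))
for q in blobs(im,(0,120,60),(8,255,255),(0,560,0,420))[:2]:
    c=cv2.minEnclosingCircle(q);print(c,px2w(im,c[0],41,s))
print(w2px(im,(479,89,41),s))
```

```text
shift m [-1.000e-04  1.000e-04  1.704e-01] az 0 yaw now -20.8 pos [479.1  89.  190.4] t 2.52
[ 0.024 -0.004 -0.001  0.001  0.002  0.002]
((279.37249755859375, 193.9165496826172), 24.398197174072266) [478.2570964   89.10001351  41.        ]
[279.2051021  193.22912896]
```

View pics/w1.png

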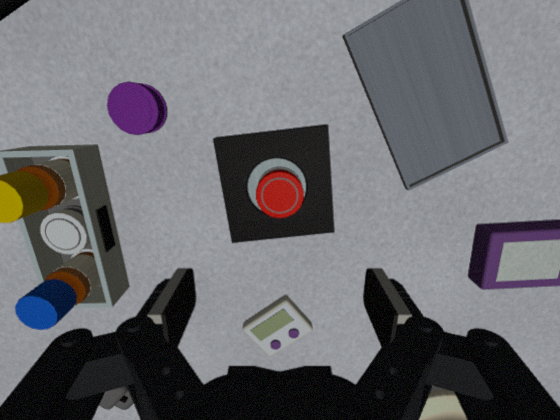

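The wrist view shows the red lid at (279,194), which is (478,89) in world coordinates and matches the estimate. I'll descend and grip.

Emit:
{"op": "servo_tool", "data": {
  "increments": [
    [1,-0.0005,0,0.06,0,0,0],
    [1,-0.0005,0,0.115,0,0,0],
    [1,-0.0005,0,0.15,0,0,0],
    [1,-0.0005,0,0.17,0,0,0],
    [1,-0.0005,0,0.17,0,0,0],
    [0,-0.0005,0,0.17,0,0,0],
    [0,-0.0005,0,0.17,0,0,0],
    [0,-0.0005,0,0.17,0,0,0],
    [0,-0.0005,0,0.17,0,0,0],
    [0,-0.0005,0,0.17,0,0,0],
    [0,-0.0005,0,0.17,0,0,0],
    [0,-0.0005,0,0.17,0,0,0]
  ]
}}

```text
clock: 4.08
position: [479.5, 90.1, 22.0]
ee_rot: [0.984, -0.18, 0.001, -0.001]
contact_force: [-2.1, 1.9, 5.6]
gripper_width: 48.3
grasp_force: 61.4
```

Emit:
{"op": "servo_tool", "data": {
  "increments": [
    [0,0,0,-0.04,0,0,0],
    [0,0,0,-0.09,0,0,0],
    [0,0.017,0.038,-0.11,0,0,0],
    [0,0.04,0.09,-0.11,0,0,0],
    [0,0.065,0.145,-0.11,0,0,0],
    [0,0.09,0.201,-0.11,0,0,0],
    [0,0.115,0.257,-0.11,0,0,0],
    [0,0.14,0.313,-0.11,0,0,0],
    [0,0.16,0.358,-0.11,0,0,0],
    [0,0.169,0.379,-0.11,0,0,0],
    [0,0.169,0.379,-0.11,0,0,0],
    [0,0.169,0.379,-0.11,0,0,0]
  ]
}}

```text
clock: 5.58
position: [502.2, -324.4, 130.7]
ee_rot: [0.984, -0.18, 0.0, -0.0]
contact_force: [-0.2, 0.3, -0.5]
gripper_width: 47.8
grasp_force: 62.1
```

Run:
```python
from h import *
plan(502,-325,15)
s=arm.read_state();im=arm.get_image("wrist");save(im,"w2.png")
b=blobs(im,(50,100,40),(75,255,255),(0,560,0,420))
for q in b[:1]:
    wp=np.array([px2w(im,p[0].astype(float),8,s)[:2] for p in cv2.convexHull(q)],np.float32);print(cv2.minAreaRect(wp))
```

```text
shift m [-0.      0.0007  0.1157] az 0 yaw now -20.7 pos [ 502.2 -324.4  130.7] t 5.58
((501.3162841796875, -324.9179992675781), (102.30078125, 102.63224029541016), 82.5094985961914)
```

View pics/w2.png

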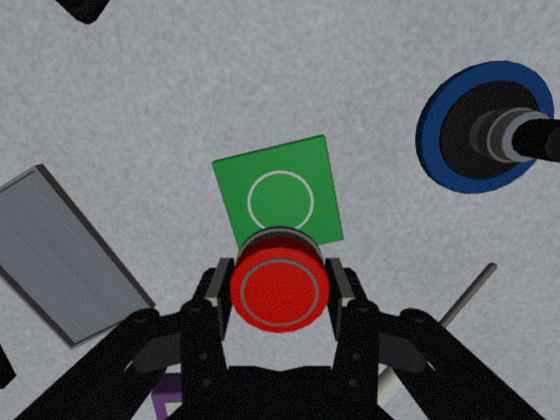

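The dish is held level, and the plate centre measures (501.3,-324.9). I'll lower it.

Emit:
{"op": "servo_tool", "data": {
  "increments": [
    [0,0,0,0.05,0,0,0],
    [0,0,0,0.09,0,0,0],
    [0,0,0,0.105,0,0,0],
    [0,0,0,0.111,0,0,0],
    [0,0,0,0.114,0,0,0],
    [0,0,0,0.115,0,0,0],
    [0,0,0,0.1155,0,0,0],
    [0,0,0,0.1155,0,0,0]
  ]
}}

```text
clock: 6.62
position: [502.7, -325.1, 15.3]
ee_rot: [0.984, -0.18, 0.0, 0.0]
contact_force: [0.1, -0.4, -0.4]
gripper_width: 47.7
grasp_force: 62.0
```

No contact yet, so I'll lower 1.5 mm more.

Emit:
{"op": "servo_tool", "data": {
  "increments": [
    [0,0,0,0.0008,0,0,0],
    [0,0,0,0.0015,0,0,0],
    [0,0,0,0.0015,0,0,0]
  ]
}}

```text
clock: 7.0
position: [502.7, -325.1, 15.1]
ee_rot: [0.984, -0.18, 0.0, 0.0]
contact_force: [-2.0, 1.8, 8.6]
gripper_width: 48.3
grasp_force: 62.9
```

Emit:
{"op": "servo_tool", "data": {
  "increments": [
    [1,0,0,0,0,0,0],
    [1,0,0,0,0,0,0],
    [1,0,0,0,0,0,0],
    [1,0,0,0,0,0,0],
    [1,0,0,-0.03,0,0,0],
    [1,0,0,-0.08,0,0,0],
    [1,0,0,-0.14,0,0,0],
    [1,0,0,-0.18,0,0,0],
    [1,0,0,-0.18,0,0,0]
  ]
}}

```text
clock: 8.12
position: [504.4, -325.8, 197.7]
ee_rot: [0.984, -0.18, 0.004, 0.001]
contact_force: [-0.7, 0.1, -0.2]
gripper_width: 85.7
grasp_force: 0.0
```

Run:
```python
from h import *
s=arm.read_state();im=arm.get_image("wrist")
for q in blobs(im,(0,120,60),(8,255,255),(0,560,0,420))[:2]:
    c=cv2.minEnclosingCircle(q);print(c,px2w(im,c[0],34,s))
plan(519,320,195,-20)
```

```text
((278.8075256347656, 192.50704956054688), 22.900440216064453) [ 502.70269618 -324.85457863   34.        ]
shift m [-2.135e-01 -6.089e-01 -6.000e-04] az -0.7 yaw now -20.7 pos [ 503.1 -325.   194.9] t 8.18
```

Emit:
{"op": "servo_tool", "data": {
  "increments": [
    [1,-0.2135,-0.609,-0.02,0,0,0],
    [1,-0.2135,-0.609,-0.02,0,0,0],
    [1,-0.2135,-0.609,-0.02,0,0,0],
    [1,-0.2135,-0.609,-0.02,0,0,0],
    [1,-0.2135,-0.609,-0.02,0,0,0],
    [1,-0.2135,-0.609,-0.02,0,0,0],
    [1,-0.2135,-0.609,-0.02,0,0,0],
    [1,-0.2135,-0.609,-0.02,0,0,0],
    [1,-0.2135,-0.609,-0.02,0,0,0],
    [1,-0.2135,-0.609,-0.02,0,0,0],
    [1,-0.2135,-0.609,-0.02,0,0,0],
    [1,-0.2135,-0.609,-0.02,0,0,0]
  ]
}}

```text
clock: 9.68
position: [517.6, 320.8, 211.3]
ee_rot: [0.984, -0.179, -0.001, 0.001]
contact_force: [0.8, -1.5, -0.2]
gripper_width: 85.4
grasp_force: 0.0
```

Run:
```python
from h import *
s=arm.read_state();print(s["position"],s["joints"].round(2));im=arm.get_image("wrist");save(im,"w3.png")
for n,lo,hi,z in(("blue",(105,150,80),(125,255,255),88),("yel",(20,150,90),(35,255,255),88)):
  for q in blobs(im,lo,hi,(0,560,0,420))[:1]:
    wp=np.array([px2w(im,p[0].astype(float),z,s)[:2] for p in q],np.float32);print(n,cv2.minEnclosingCircle(wp))
```

```text
[517.61232033 320.80018236 211.30925415] [ 0.82  0.37 -0.06 -0.   -1.14  0.39]
blue ((544.5321655273438, 462.2808532714844), 41.76348114013672)
yel ((569.921142578125, 305.4198303222656), 20.50504493713379)
```

View pics/w3.png

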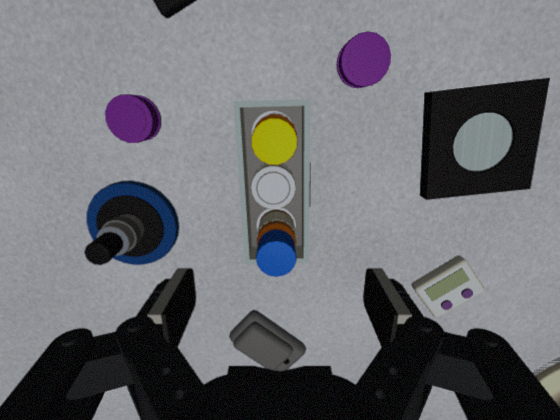

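The wrist view shows the yellow cap at (274,141), the white lid at (273,188) and the blue cap at (276,254). The rack is aligned with the tool. The blue stand at (133,222) is well clear.

Run:
```python
from h import *
s=arm.read_state();im=arm.get_image("wrist")
for n,lo,hi,z in(("blue",(105,150,80),(125,255,255),88+8),("yel",(20,150,90),(35,255,255),96)):
  for q in blobs(im,lo,hi,(230,320,0,420))[:1]:
    wp=np.array([px2w(im,p[0].astype(float),z,s)[:2] for p in q],np.float32);print(n,cv2.minEnclosingCircle(wp))
print("white",px2w(im,(273,188),34,s))
plan(568.5,304.5,64,-20)
```

```text
blue ((465.9170227050781, 343.3253479003906), 19.627538681030273)
yel ((570.8221435546875, 305.12103271484375), 19.838848114013672)
white [517.61650746 326.33022651  34.        ]
shift m [ 0.0526 -0.0048  0.1482] az -0.8 yaw now -20.8 pos [517.9 318.9 212.2] t 9.78
```

Emit:
{"op": "servo_tool", "data": {
  "increments": [
    [1,0.0535,-0.005,0.05,0,0,0],
    [1,0.0535,-0.005,0.085,0,0,0],
    [1,0.0535,-0.005,0.085,0,0,0],
    [1,0.0535,-0.005,0.085,0,0,0],
    [1,0.0535,-0.005,0.085,0,0,0]
  ]
}}

```text
clock: 10.4
position: [570.9, 306.6, 131.1]
ee_rot: [0.984, -0.18, 0.002, -0.002]
contact_force: [-0.2, 0.1, 0.0]
gripper_width: 85.8
grasp_force: 0.0
```

Run:
```python
from h import *
plan(570.8,305.1,60)
```

```text
shift m [0.0003 0.0017 0.0711] az 0 yaw now -20.7 pos [570.9 306.6 131.1] t 10.4
```

Emit:
{"op": "servo_tool", "data": {
  "increments": [
    [1,0.0003,0.001,0.04,0,0,0],
    [1,0.0003,0.001,0.062,0,0,0],
    [1,0.0003,0.001,0.07,0,0,0],
    [1,0.0003,0.001,0.07,0,0,0],
    [0,0.0003,0.001,0.07,0,0,0],
    [0,0.0003,0.001,0.07,0,0,0],
    [0,0.0003,0.001,0.07,0,0,0],
    [0,0.0003,0.001,0.07,0,0,0],
    [0,0.0003,0.001,0.07,0,0,0],
    [0,0.0003,0.001,0.07,0,0,0],
    [0,0.0003,0.001,0.07,0,0,0]
  ]
}}

```text
clock: 11.78
position: [570.8, 305.4, 59.4]
ee_rot: [0.984, -0.18, 0.001, -0.001]
contact_force: [-0.1, 1.1, 5.3]
gripper_width: 38.8
grasp_force: 60.5
```

Emit:
{"op": "servo_tool", "data": {
  "increments": [
    [0,0,0,-0.02,0,0,0],
    [0,0,0,-0.06,0,0,0],
    [0,0,0,-0.09,0,0,0],
    [0,0.01,0.03,-0.09,0,0,0],
    [0,0.027,0.078,-0.09,0,0,0],
    [0,0.047,0.134,-0.09,0,0,0],
    [0,0.067,0.19,-0.09,0,0,0],
    [0,0.087,0.247,-0.09,0,0,0],
    [0,0.107,0.304,-0.09,0,0,0],
    [0,0.121,0.345,-0.09,0,0,0],
    [0,0.128,0.366,-0.09,0,0,0],
    [0,0.128,0.366,-0.09,0,0,0]
  ]
}}

```text
clock: 13.28
position: [559.0, -84.2, 147.0]
ee_rot: [0.983, -0.182, -0.001, 0.0]
contact_force: [-0.9, 0.1, -2.0]
gripper_width: 38.7
grasp_force: 60.7
```

Run:
```python
from h import *
plan(561,-82,54.5)
s=arm.read_state();im=arm.get_image("wrist");save(im,"w4.png")
print(arm.spot_point("wrist","tray")[:1],[px2w(im,r["centre"],0,s) for r in arm.spot_point("wrist","tray")[:1]])
```

```text
shift m [ 0.0014 -0.0028  0.0925] az 0 yaw now -20.9 pos [559.  -84.2 147. ] t 13.28
[{'centre': [295.9, 226.2], 'p': 0.55}] [array([519.08206231, -87.90407615,   0.        ])]
```

View pics/w4.png

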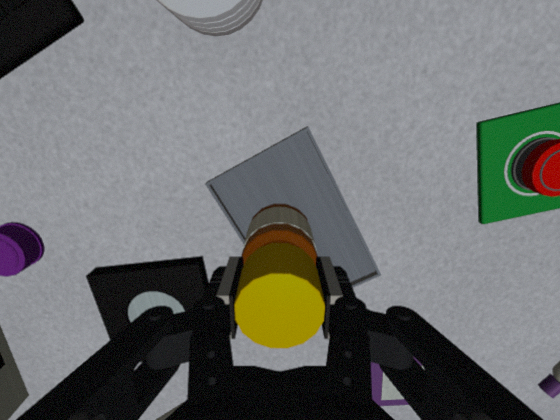

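The bottle is upright over the far half of the tray, and the tray is confirmed at (519,-88). I'll lower it.

Emit:
{"op": "servo_tool", "data": {
  "increments": [
    [0,0,0,0.04,0,0,0],
    [0,0,0,0.07,0,0,0],
    [0,0,0,0.084,0,0,0],
    [0,0,0,0.09,0,0,0],
    [0,0,0,0.093,0,0,0],
    [0,0,0,0.0945,0,0,0],
    [0,0,0,0.095,0,0,0],
    [0,0,0,0.095,0,0,0]
  ]
}}

```text
clock: 14.42
position: [561.0, -82.6, 54.4]
ee_rot: [0.984, -0.18, 0.001, -0.0]
contact_force: [-0.1, 1.2, 2.6]
gripper_width: 38.9
grasp_force: 60.8
```

Emit:
{"op": "servo_tool", "data": {
  "increments": [
    [1,0,0,0,0,0,0],
    [1,0,0,0,0,0,0],
    [1,0,0,0,0,0,0],
    [1,0,0,0,0,0,0],
    [1,0,0,-0.03,0,0,0],
    [1,0,0,-0.08,0,0,0],
    [1,0,0,-0.1,0,0,0],
    [1,-0.03,-0.045,-0.1,0,0,0],
    [1,-0.065,-0.098,-0.1,0,0,0],
    [1,-0.099,-0.15,-0.1,0,0,0],
    [1,-0.133,-0.202,-0.1,0,0,0],
    [1,-0.167,-0.254,-0.1,0,0,0]
  ]
}}

```text
clock: 15.92
position: [493.3, 215.9, 153.6]
ee_rot: [0.984, -0.18, 0.0, -0.0]
contact_force: [1.7, 0.5, 0.4]
gripper_width: 85.4
grasp_force: 0.0
```

Emit:
{"op": "servo_tool", "data": {
  "increments": [
    [1,-0.034,-0.052,0,0,0,0],
    [1,-0.068,-0.103,0,0,0,0],
    [1,-0.073,-0.11,0,0,0,0],
    [1,-0.073,-0.11,0.02,0,0,0],
    [1,-0.073,-0.11,0.02,0,0,0],
    [1,-0.073,-0.11,0.02,0,0,0]
  ]
}}

```text
clock: 16.68
position: [465.2, 342.2, 133.8]
ee_rot: [0.984, -0.18, 0.0, -0.0]
contact_force: [-0.1, -0.1, 0.2]
gripper_width: 85.3
grasp_force: 0.0
```

Run:
```python
from h import *
plan(465.9,343.3,60)
```

```text
shift m [ 0.0003 -0.0013  0.0738] az 0 yaw now -20.8 pos [465.2 342.2 133.8] t 16.68
```

Emit:
{"op": "servo_tool", "data": {
  "increments": [
    [1,0.0003,-0.001,0.04,0,0,0],
    [1,0.0003,-0.001,0.064,0,0,0],
    [1,0.0003,-0.001,0.074,0,0,0],
    [1,0.0003,-0.001,0.074,0,0,0],
    [0,0.0003,-0.001,0.074,0,0,0],
    [0,0.0003,-0.001,0.074,0,0,0],
    [0,0.0003,-0.001,0.074,0,0,0],
    [0,0.0003,-0.001,0.074,0,0,0],
    [0,0.0003,-0.001,0.074,0,0,0],
    [0,0.0003,-0.001,0.074,0,0,0],
    [0,0.0003,-0.001,0.074,0,0,0]
  ]
}}

```text
clock: 18.05
position: [465.8, 344.0, 60.4]
ee_rot: [0.984, -0.18, 0.001, -0.001]
contact_force: [-1.1, -0.8, 6.3]
gripper_width: 38.6
grasp_force: 60.3
```

Emit:
{"op": "servo_tool", "data": {
  "increments": [
    [0,0,0,-0.02,0,0,0],
    [0,0,0,-0.06,0,0,0],
    [0,0,0,-0.09,0,0,0],
    [0,0.012,0.03,-0.09,0,0,0],
    [0,0.033,0.083,-0.09,0,0,0],
    [0,0.056,0.141,-0.09,0,0,0],
    [0,0.079,0.199,-0.09,0,0,0],
    [0,0.102,0.257,-0.09,0,0,0],
    [0,0.125,0.315,-0.09,0,0,0],
    [0,0.147,0.37,-0.09,0,0,0],
    [0,0.161,0.407,-0.09,0,0,0],
    [0,0.161,0.407,-0.09,0,0,0]
  ]
}}

```text
clock: 19.55
position: [470.7, -96.3, 148.5]
ee_rot: [0.983, -0.182, -0.001, 0.0]
contact_force: [-0.6, 0.5, -1.7]
gripper_width: 38.6
grasp_force: 60.8
```

Emit:
{"op": "servo_tool", "data": {
  "increments": [
    [0,0,0,0,0,0,0],
    [0,0,0,0.04,0,0,0],
    [0,0,0,0.07,0,0,0],
    [0,0,0,0.084,0,0,0],
    [0,0,0,0.09,0,0,0],
    [0,0,0,0.093,0,0,0],
    [0,0,0,0.0945,0,0,0],
    [0,0,0,0.0945,0,0,0]
  ]
}}

```text
clock: 20.55
position: [472.3, -94.1, 55.4]
ee_rot: [0.984, -0.18, 0.001, -0.0]
contact_force: [0.3, -0.1, -0.5]
gripper_width: 38.9
grasp_force: 61.1
```

Emit:
{"op": "servo_tool", "data": {
  "increments": [
    [0,0,0,0.001,0,0,0],
    [0,0,0,0.001,0,0,0],
    [1,0,0,0.001,0,0,0],
    [1,0,0,0.001,0,0,0],
    [1,0,0,0.001,0,0,0],
    [1,0,0,0.001,0,0,0],
    [1,0,0,-0.03,0,0,0],
    [1,0,0,-0.08,0,0,0],
    [1,0,0,-0.12,0,0,0],
    [1,-0.01,-0.038,-0.13,0,0,-10],
    [1,-0.024,-0.092,-0.13,0,0,-20],
    [1,-0.038,-0.146,-0.13,0,0,-30]
  ]
}}

```text
clock: 22.05
position: [487.9, 57.2, 185.2]
ee_rot: [0.997, 0.083, 0.0, -0.0]
contact_force: [0.6, -0.4, -0.6]
gripper_width: 85.4
grasp_force: 0.0
```

Run:
```python
from h import *
plan(518,325.5,150,69.5)
im=arm.get_image("top");save(im,"t5.png")
```

```text
shift m [ 0.0741 -0.2595  0.0353] az -60.0 yaw now 9.5 pos [487.9  57.2 185.2] t 22.05
```

View pics/t5.png

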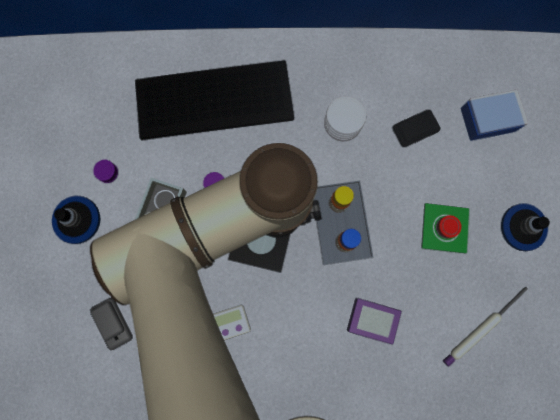

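Both bottles stand in the tray, with yellow at (344,195) and blue at (350,240). The red dish is on its ring at (448,227). I'll go to the fresh dish now.

Emit:
{"op": "servo_tool", "data": {
  "increments": [
    [1,0.017,-0.058,0.01,0,0,-10],
    [1,0.033,-0.115,0.02,0,0,-20],
    [1,0.049,-0.172,0.02,0,0,-30],
    [1,0.065,-0.228,0.02,0,0,-40],
    [1,0.074,-0.2595,0.02,0,0,-50],
    [1,0.074,-0.2595,0.02,0,0,-60],
    [1,0.074,-0.2595,0.02,0,0,-60],
    [1,0.074,-0.2595,0.02,0,0,-60],
    [1,0.074,-0.2595,0.02,0,0,-60]
  ]
}}

```text
clock: 23.22
position: [519.2, 323.4, 165.0]
ee_rot: [0.823, 0.568, 0.0, -0.0]
contact_force: [1.0, -0.1, -0.2]
gripper_width: 85.2
grasp_force: 0.0
```

Run:
```python
from h import *
s=arm.read_state();im=arm.get_image("wrist");save(im,"w6.png")
print(w2px(im,(518,325.5,34),s),s["joints"].round(2))
plan(518,325.5,10,69.5)
```

```text
[277.63331254 197.09422346] [ 0.82  0.41 -0.12  0.   -1.04  1.96]
shift m [ 0.0015 -0.0019  0.155 ] az -0.3 yaw now 69.2 pos [519.2 323.4 165. ] t 23.27
```

View pics/w6.png

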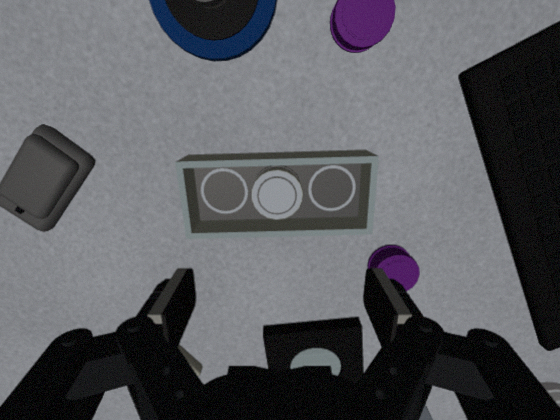

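The trough holds only the fresh dish, at (277,194). That is about 1 mm from the prediction, and the trough is aligned for a grip along its long axis.

Emit:
{"op": "servo_tool", "data": {
  "increments": [
    [1,0.0025,-0.0015,0.06,0,0,0],
    [1,0.0025,-0.0015,0.105,0,0,0],
    [1,0.0025,-0.0015,0.135,0,0,0],
    [1,0.0025,-0.0015,0.15,0,0,0],
    [1,0.0025,-0.0015,0.15,0,0,0],
    [0,0.0025,-0.0015,0.15,0,0,0],
    [0,0.0025,-0.0015,0.15,0,0,0],
    [0,0.0025,-0.0015,0.15,0,0,0],
    [0,0.0025,-0.0015,0.15,0,0,0],
    [0,0.0025,-0.0015,0.15,0,0,0],
    [0,0.0025,-0.0015,0.15,0,0,0],
    [0,0.0025,-0.0015,0.15,0,0,0]
  ]
}}

```text
clock: 24.78
position: [519.6, 327.7, 16.8]
ee_rot: [0.823, 0.569, 0.002, -0.0]
contact_force: [-0.7, 0.1, 5.8]
gripper_width: 48.0
grasp_force: 62.2
```

Run:
```python
from h import *
plan(479,89.5,130)
```

```text
shift m [-0.2369  0.0464 -0.1138] az 0 yaw now 69.3 pos [519.6 327.7  16.8] t 24.77
```

Emit:
{"op": "servo_tool", "data": {
  "increments": [
    [0,0,0,-0.02,0,0,0],
    [0,0,0,-0.06,0,0,0],
    [0,0,0,-0.1,0,0,0],
    [0,-0.03,0.006,-0.1,0,0,0],
    [0,-0.08,0.016,-0.1,0,0,0],
    [0,-0.135,0.026,-0.1,0,0,0],
    [0,-0.185,0.036,-0.1,0,0,0],
    [0,-0.222,0.0435,-0.1,0,0,0],
    [0,-0.237,0.0465,-0.1,0,0,0],
    [0,-0.237,0.0465,-0.1,0,0,0],
    [0,-0.237,0.0465,-0.1,0,0,0]
  ]
}}

```text
clock: 26.15
position: [478.9, 89.6, 115.0]
ee_rot: [0.823, 0.569, 0.001, 0.0]
contact_force: [0.2, 0.7, -1.1]
gripper_width: 47.9
grasp_force: 61.8
```

Run:
```python
from h import *
s=arm.read_state();im=arm.get_image("wrist");save(im,"w7.png")
p=s["position"];print(s["grasp_force"],"lid if centred",w2px(im,(p[0],p[1],p[2]+17.2),s),"recess pred",w2px(im,(479.5,90,15),s))
plan(479,89.5,24)
```

```text
61.84446930885315 lid if centred [279.95196019 287.43602799] recess pred [280.08465749 208.65219591]
shift m [-0.0002  0.0002  0.0909] az 0 yaw now 69.3 pos [478.8  89.8 114.9] t 26.2
```

View pics/w7.png

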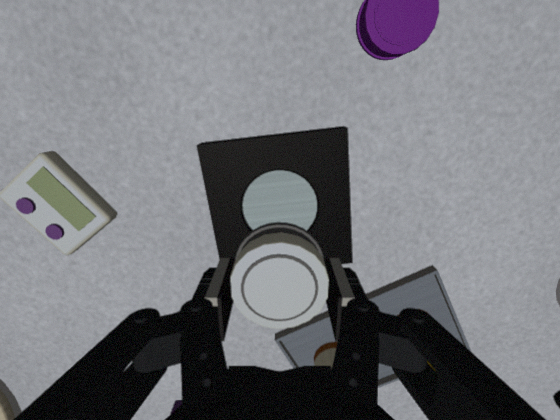

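The dish is held centred at (280,288), and the recess centre at about (280,205) is 1–1.5 mm toward tool +x. I'll lower it with that correction.

Emit:
{"op": "servo_tool", "data": {
  "increments": [
    [0,0.001,0,0.04,0,0,0],
    [0,0.001,0,0.07,0,0,0],
    [0,0.001,0,0.083,0,0,0],
    [0,0.001,0,0.088,0,0,0],
    [0,0.001,0,0.0905,0,0,0],
    [0,0.001,0,0.0915,0,0,0],
    [0,0.001,0,0.092,0,0,0],
    [0,0.001,0,0.092,0,0,0]
  ]
}}

```text
clock: 27.2
position: [479.2, 89.9, 23.8]
ee_rot: [0.823, 0.568, 0.001, 0.0]
contact_force: [-1.5, 0.6, 6.2]
gripper_width: 47.7
grasp_force: 62.4
```

Emit:
{"op": "servo_tool", "data": {
  "increments": [
    [1,0.001,0,0,0,0,0],
    [1,0.001,0,0,0,0,0],
    [1,0.001,0,0,0,0,0],
    [1,0.001,0,0,0,0,0],
    [1,0.001,0,-0.03,0,0,0],
    [1,0.001,0,-0.08,0,0,0],
    [1,0.001,0,-0.14,0,0,0],
    [1,0.001,0,-0.16,0,0,0],
    [1,0.001,0,-0.16,0,0,0]
  ]
}}

```text
clock: 28.32
position: [479.7, 90.9, 184.5]
ee_rot: [0.823, 0.568, 0.002, 0.0]
contact_force: [-0.3, 0.4, -0.4]
gripper_width: 85.5
grasp_force: 0.0
```

Run:
```python
from h import *
s=arm.read_state();im=arm.get_image("wrist");save(im,"w8.png")
plan(561,-82.6,140,-20.7)
```

```text
shift m [-0.1328  0.1383  0.0427] az 89.9 yaw now 69.2 pos [478.7  90.5 182.8] t 28.38
```

View pics/w8.png

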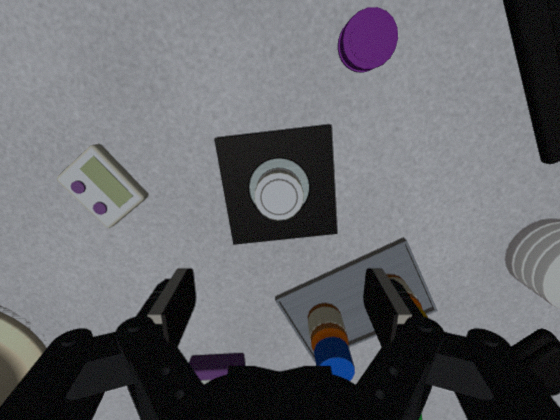

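The white-lidded dish sits flat inside the recess at (278,195). Now I'll fetch the yellow bottle.

Emit:
{"op": "servo_tool", "data": {
  "increments": [
    [1,-0.015,0.016,0.01,0,0,10],
    [1,-0.033,0.034,0.02,0,0,20],
    [1,-0.052,0.054,0.02,0,0,30],
    [1,-0.072,0.075,0.02,0,0,40],
    [1,-0.092,0.096,0.02,0,0,50],
    [1,-0.111,0.116,0.02,0,0,60],
    [1,-0.126,0.131,0.02,0,0,70],
    [1,-0.133,0.1385,0.025,0,0,80],
    [1,-0.133,0.1385,0.035,0,0,90],
    [1,-0.133,0.1385,0.04,0,0,90],
    [1,-0.133,0.1385,0.04,0,0,90],
    [1,-0.133,0.1385,0.04,0,0,90]
  ]
}}

```text
clock: 29.88
position: [561.5, -82.7, 142.7]
ee_rot: [0.984, -0.179, -0.0, 0.0]
contact_force: [-0.2, 0.7, 0.3]
gripper_width: 85.5
grasp_force: 0.0
```

Run:
```python
from h import *
plan(561,-82.6,54.4,-20.7)
```

```text
shift m [-0.0005  0.      0.0883] az 0.1 yaw now -20.6 pos [561.5 -82.7 142.7] t 29.88
```

Emit:
{"op": "servo_tool", "data": {
  "increments": [
    [1,-0.0005,0,0.045,0,0,0],
    [1,-0.0005,0,0.075,0,0,0],
    [1,-0.0005,0,0.088,0,0,0],
    [1,-0.0005,0,0.088,0,0,0],
    [0,-0.0005,0,0.088,0,0,0],
    [0,-0.0005,0,0.088,0,0,0],
    [0,-0.0005,0,0.088,0,0,0],
    [0,-0.0005,0,0.088,0,0,0],
    [0,-0.0005,0,0.088,0,0,0],
    [0,-0.0005,0,0.088,0,0,0],
    [0,-0.0005,0,0.088,0,0,0]
  ]
}}

```text
clock: 31.25
position: [562.0, -82.7, 56.1]
ee_rot: [0.984, -0.18, 0.001, -0.0]
contact_force: [-0.4, 1.2, 6.3]
gripper_width: 38.6
grasp_force: 60.3
```

Run:
```python
from h import *
plan(570.8,305.4,150,-20.7)
```

```text
shift m [-0.1287 -0.3662 -0.0939] az 0.0 yaw now -20.7 pos [562.  -82.7  56.1] t 31.25
```

Emit:
{"op": "servo_tool", "data": {
  "increments": [
    [0,0,0,-0.02,0,0,0],
    [0,0,0,-0.06,0,0,0],
    [0,0,0,-0.09,0,0,0],
    [0,-0.01,-0.03,-0.09,0,0,0],
    [0,-0.027,-0.078,-0.09,0,0,0],
    [0,-0.047,-0.134,-0.09,0,0,0],
    [0,-0.067,-0.19,-0.09,0,0,0],
    [0,-0.087,-0.247,-0.09,0,0,0],
    [0,-0.107,-0.304,-0.09,0,0,0],
    [0,-0.121,-0.345,-0.09,0,0,0],
    [0,-0.1285,-0.366,-0.09,0,0,0],
    [0,-0.1285,-0.366,-0.09,0,0,0]
  ]
}}

```text
clock: 32.75
position: [569.7, 305.9, 143.7]
ee_rot: [0.984, -0.179, -0.001, 0.001]
contact_force: [-0.0, -0.0, -2.4]
gripper_width: 38.7
grasp_force: 60.6
```

Emit:
{"op": "servo_tool", "data": {
  "increments": [
    [0,0,0,0,0,0,0],
    [0,0,0,0,0,0,0],
    [0,0,0,0.02,0,0,0]
  ]
}}

```text
clock: 33.12
position: [571.7, 304.7, 126.8]
ee_rot: [0.984, -0.18, 0.002, -0.002]
contact_force: [-0.2, 0.5, -2.5]
gripper_width: 38.9
grasp_force: 60.7
```

Run:
```python
from h import *
plan(570.8,305.4,61.2,-20.7)
```

```text
shift m [-0.0013 -0.0001  0.0656] az -0.1 yaw now -20.8 pos [571.7 304.7 126.8] t 33.12
```

Emit:
{"op": "servo_tool", "data": {
  "increments": [
    [0,-0.0005,0,0.03,0,0,0],
    [0,-0.0005,0,0.05,0,0,0],
    [0,-0.0005,0,0.058,0,0,0],
    [0,-0.0005,0,0.061,0,0,0],
    [0,-0.0005,0,0.0625,0,0,0],
    [0,-0.0005,0,0.063,0,0,0],
    [0,-0.0005,0,0.063,0,0,0]
  ]
}}

```text
clock: 34.0
position: [570.0, 305.5, 62.4]
ee_rot: [0.984, -0.18, 0.0, -0.0]
contact_force: [1.2, 0.3, -0.9]
gripper_width: 39.2
grasp_force: 60.7
```

Emit:
{"op": "servo_tool", "data": {
  "increments": [
    [0,0,0,0.001,0,0,0],
    [0,0,0,0.0015,0,0,0],
    [0,0,0,0.0015,0,0,0]
  ]
}}

```text
clock: 34.38
position: [570.1, 305.4, 61.2]
ee_rot: [0.984, -0.18, 0.0, -0.0]
contact_force: [-1.8, 0.6, 3.2]
gripper_width: 39.0
grasp_force: 60.8
```

Emit:
{"op": "servo_tool", "data": {
  "increments": [
    [1,0,0,0,0,0,0],
    [1,0,0,0,0,0,0],
    [1,0,0,0,0,0,0],
    [1,0,0,0,0,0,0],
    [1,0,0,-0.03,0,0,0],
    [1,0,0,-0.08,0,0,0],
    [1,0,0,-0.1,0,0,0],
    [1,0.007,0.055,-0.1,0,0,0],
    [1,0.014,0.115,-0.1,0,0,0],
    [1,0.021,0.175,-0.1,0,0,0],
    [1,0.028,0.235,-0.1,0,0,0],
    [1,0.036,0.295,-0.1,0,0,0]
  ]
}}

```text
clock: 35.88
position: [498.4, 14.9, 160.6]
ee_rot: [0.984, -0.18, 0.0, -0.0]
contact_force: [0.5, -0.7, 1.1]
gripper_width: 85.2
grasp_force: 0.0
```

Emit:
{"op": "servo_tool", "data": {
  "increments": [
    [1,0.007,0.055,0,0,0,0],
    [1,0.013,0.1,0,0,0,0],
    [1,0.0145,0.113,0.01,0,0,0],
    [1,0.0145,0.113,0.03,0,0,0],
    [1,0.0145,0.113,0.03,0,0,0],
    [1,0.0145,0.113,0.03,0,0,0]
  ]
}}

```text
clock: 36.62
position: [473.3, -93.7, 130.6]
ee_rot: [0.984, -0.179, 0.0, 0.0]
contact_force: [-0.3, 0.4, -0.0]
gripper_width: 85.6
grasp_force: 0.0
```

Run:
```python
from h import *
plan(472.3,-94.1,55,-20.7)
```

```text
shift m [-0.0008  0.0007  0.0756] az 0.0 yaw now -20.7 pos [473.3 -93.7 130.6] t 36.62
```

Emit:
{"op": "servo_tool", "data": {
  "increments": [
    [1,-0.0005,0.0005,0.04,0,0,0],
    [1,-0.0005,0.0005,0.065,0,0,0],
    [1,-0.0005,0.0005,0.0755,0,0,0],
    [1,-0.0005,0.0005,0.0755,0,0,0],
    [0,-0.0005,0.0005,0.0755,0,0,0],
    [0,-0.0005,0.0005,0.0755,0,0,0],
    [0,-0.0005,0.0005,0.0755,0,0,0],
    [0,-0.0005,0.0005,0.0755,0,0,0],
    [0,-0.0005,0.0005,0.0755,0,0,0],
    [0,-0.0005,0.0005,0.0755,0,0,0],
    [0,-0.0005,0.0005,0.0755,0,0,0]
  ]
}}

```text
clock: 38.0
position: [472.9, -94.4, 55.8]
ee_rot: [0.984, -0.18, 0.001, -0.0]
contact_force: [-1.0, 0.8, 5.9]
gripper_width: 39.0
grasp_force: 60.2
```

Run:
```python
from h import *
plan(465.8,344.0,150,-20.7)
```

```text
shift m [-0.1614 -0.4077 -0.0942] az -0.0 yaw now -20.7 pos [472.9 -94.4  55.8] t 38.0
```

Emit:
{"op": "servo_tool", "data": {
  "increments": [
    [0,0,0,-0.02,0,0,0],
    [0,0,0,-0.06,0,0,0],
    [0,0,0,-0.09,0,0,0],
    [0,-0.012,-0.03,-0.09,0,0,0],
    [0,-0.033,-0.083,-0.09,0,0,0],
    [0,-0.056,-0.141,-0.09,0,0,0],
    [0,-0.079,-0.199,-0.09,0,0,0],
    [0,-0.102,-0.257,-0.09,0,0,0],
    [0,-0.125,-0.315,-0.09,0,0,0],
    [0,-0.147,-0.37,-0.09,0,0,0],
    [0,-0.1615,-0.4075,-0.09,0,0,0],
    [0,-0.1615,-0.4075,-0.09,0,0,0]
  ]
}}

```text
clock: 39.5
position: [464.5, 346.2, 143.6]
ee_rot: [0.984, -0.178, -0.0, 0.0]
contact_force: [-1.2, -0.7, -2.2]
gripper_width: 38.8
grasp_force: 60.8
```

Emit:
{"op": "servo_tool", "data": {
  "increments": [
    [0,0,0,0,0,0,0],
    [0,0,0,0.02,0,0,0],
    [0,0,0,0.02,0,0,0]
  ]
}}

```text
clock: 39.88
position: [464.3, 341.4, 123.3]
ee_rot: [0.983, -0.181, -0.001, 0.002]
contact_force: [-1.2, -0.2, -1.6]
gripper_width: 39.0
grasp_force: 60.9
```

Run:
```python
from h import *
plan(465.8,344,60.8,-20.7)
```

```text
shift m [ 0.0006 -0.0033  0.0625] az -0.1 yaw now -20.8 pos [464.3 341.4 123.3] t 39.88
```

Emit:
{"op": "servo_tool", "data": {
  "increments": [
    [0,0,0,0,0,0,0],
    [0,0,0,0,0,0,0],
    [0,0,0,0.03,0,0,0],
    [0,0,0,0.05,0,0,0],
    [0,0,0,0.058,0,0,0],
    [0,0,0,0.061,0,0,0],
    [0,0,0,0.0625,0,0,0],
    [0,0,0,0.063,0,0,0],
    [0,0,0,0.063,0,0,0]
  ]
}}

```text
clock: 41.0
position: [465.4, 344.0, 62.3]
ee_rot: [0.984, -0.18, 0.0, -0.0]
contact_force: [0.5, -0.4, -1.7]
gripper_width: 38.5
grasp_force: 60.9
```

Emit:
{"op": "servo_tool", "data": {
  "increments": [
    [0,0,0,0.001,0,0,0],
    [0,0,0,0.0018,0,0,0],
    [0,0,0,0.0018,0,0,0]
  ]
}}

```text
clock: 41.38
position: [465.4, 344.0, 60.9]
ee_rot: [0.984, -0.18, 0.0, -0.0]
contact_force: [-1.0, -1.0, 6.1]
gripper_width: 38.8
grasp_force: 61.4
```

Contact. I'll release, rise and back off so the cameras can see.

Emit:
{"op": "servo_tool", "data": {
  "increments": [
    [1,0,0,0,0,0,0],
    [1,0,0,0,0,0,0],
    [1,0,0,0,0,0,0],
    [1,0,0,0,0,0,0],
    [1,0,0,-0.03,0,0,0],
    [1,0,0,-0.08,0,0,0],
    [1,0,0,-0.13,0,0,0],
    [1,-0.05,-0.03,-0.16,0,0,0],
    [1,-0.1,-0.06,-0.16,0,0,0],
    [1,-0.12,-0.08,-0.16,0,0,0],
    [1,-0.12,-0.08,-0.16,0,0,0]
  ]
}}

```text
clock: 42.75
position: [380.2, 462.7, 219.7]
ee_rot: [0.984, -0.178, -0.0, 0.0]
contact_force: [0.8, 0.3, -0.4]
gripper_width: 85.6
grasp_force: 0.0
```

Run:
```python
from h import *
im=arm.get_image("top");save(im,"t9.png")
for n,lo,hi,w,z in(("blue",(105,150,80),(125,255,255),(120,160,225,265),96),("yel",(20,150,90),(35,255,255),(140,180,175,215),96),("red",(0,120,60),(8,255,255),(410,480,190,265),34)):
    for q in blobs(im,lo,hi,w)[:1]: print(n,cv2.minEnclosingCircle(q))
i0=cv2.imread("pics/top0.png")[:,:,::-1];i0={"color":np.ascontiguousarray(i0)}
for n,lo,hi,w in(("blue",(105,150,80),(125,255,255),(120,160,225,265)),("yel",(20,150,90),(35,255,255),(140,180,175,215))):
    for q in blobs(i0,lo,hi,w)[:1]: print("start",n,cv2.minEnclosingCircle(q))
```

```text
blue ((135.10134887695312, 243.68919372558594), 9.751679420471191)
yel ((155.0, 192.5), 9.708344459533691)
red ((449.4814758300781, 226.0370330810547), 11.240405082702637)
start blue ((135.38888549804688, 243.61111450195312), 9.768092155456543)
start yel ((155.05555725097656, 192.05555725097656), 9.452058792114258)
```

View pics/t9.png

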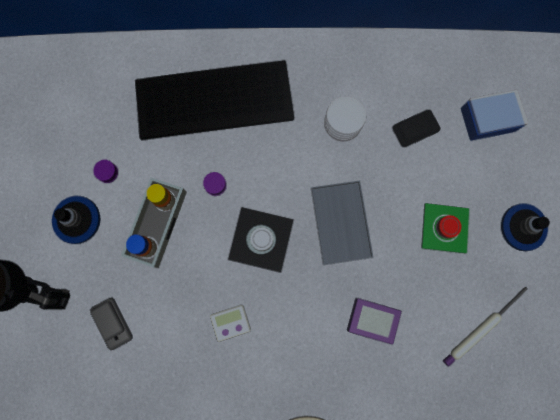

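The bottles are back within 0.5 px of their starting positions. The white dish is centred in the recess at (261,239), and the red dish is on its ring at (449,226).

```bash
python3 -c "
from bench import arm
print(arm.job_done())"
```

```text
the job is handed in; nothing more can be done
None
```

The job is handed in at about 43 s: the fresh dish is flat in the recess, the finished dish is on the return ring, and both bottles are back on their own seats, all confirmed in the last top view.

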